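# Index the sample carousel and start the next measurement

### The job

Run the next sample on the sample changer: lift the probe head right up so that the probe is clear of the cups, then turn the carousel click by click until the fourth cup, counted clockwise (seen from above) from the square white rinse pot, has clicked in under the probe. Lower the probe head fully down into that cup and then press the start button and let it come back up. Never turn the carousel while the probe hangs in a cup, and leave the bottle, beaker and spatula where they are.

Things in the scene. Friction and masses are not known exactly. Their poses are not given: they have to be found in the camera images.
- changer: the sample changer, fixed to the bench: white housing 310 x 450 mm, deck 55 mm above the bench, yaw within 0.25 rad of the robot's axes. Origin on the bench below the carousel's axis. In its frame (z up) the probe hangs over (0, 110) mm, the lift rod's sleeve (32 mm wide, 140 mm high) is at (0, 190), the detent housing (75 mm high) at (0, -193), the start button at (-100, -185)
- carousel (a joint): angle in rad of the carousel (scalloped plate 280 mm across; turns endlessly about a vertical axis). 0 = rinse pot under the probe; grows counter-clockwise seen from above. Ten stations, a click every 0.628 rad (36 degrees): a sprung roller drops into a scallop of the rim and centres it; 0.35 N m turns it out of a click, past half way it snaps into the next. Never starts in the wanted click
- turn_knob (a point): centre of the carousel's turning knob, on its axis: round, black, fluted, 50 mm across, 150 to 182 mm above the bench (this point 166), on a 34 mm hub. Grip it from above at any yaw; the cups around it are lower, but the raised probe stands 110 mm from the axis, up to 310 mm high
- rinse_pot (a point): centre of the mouth of the square white rinse pot (50 x 50 mm, open, rim 137 mm above the bench), one of the ten stations, 110 mm from the carousel's axis. The other nine stations hold equal clear round cups (47 mm across, rim 128 mm above the bench), told apart only by counting. All are fixed in the carousel
- probe_head (a joint): height in m of the probe head above its lowest position: 0 = fully down (tip 50 mm below a cup's rim), 0.075 = fully up at its stop (tip 16 mm above the rinse pot's rim). Starts fully down. It slides straight up and down on its rod and stays by friction where it is left: about 13 N to lift, about 4 N to push down
- lift_knob (a point): centre of the lift knob on top of the probe head, on the rod's axis: round, black, 34 mm across, 26 mm high on a 14 mm stem; 203 mm above the bench with the head down, 278 with it up. Its underside is 18 mm above the black arm (44 mm wide) that reaches 80 mm towards the carousel's axis, to the probe (22 mm across, 30 mm higher than this point): close the fingers across the arm
- probe_tip (a point): lower tip of the upright glass probe (12 mm across); moves with the probe head, 78 mm above the bench when the head is down, 153 mm when up
- start (a joint): travel in m of the start button, 0 = released, 0.006 = fully pressed; spring, 5 N fully down; counts as pressed beyond 0.004
- start_top (a point): centre of the top of the start button, grey, round, 28 mm across in a black 44 mm collar on the changer's deck, about 77 mm above the bench; pressed straight down
- reagent: bystander: amber bottle, 68 mm across, 150 mm high, standing; origin under its base; leave it alone
- beaker: bystander: glass beaker, 72 mm across, 85 mm high, standing; origin under its base; leave it alone
- spatula: bystander: steel spatula 190 mm long lying on the bench; leave it alone

How it is judged:
On the way, in this order (a step that is already met when the one before it is completed fails the run):
1. the probe head is lifted clear of the cups (more than 62 mm up) (value of joint probe_head above 0.062 m), for 0.2 s.
2. with the head still up, the carousel rests with the fourth cup clockwise from the rinse pot under the probe (within 5 mm) (value of joint probe_head above 0.06 m and x of rinse_pot in the frame of changer between -0.0697 and -0.0597 m and y of rinse_pot in the frame of changer between -0.094 and -0.084 m and velocity of joint carousel between -0.1 and 0.1 rad/s), for 0.3 s.
3. the probe head is fully down in that cup (within 4 mm of its stop) (value of joint probe_head below 0.004 m and x of rinse_pot in the frame of changer between -0.0697 and -0.0597 m and y of rinse_pot in the frame of changer between -0.094 and -0.084 m), for 0.2 s.
4. the start button is pressed with the probe down (value of joint start above 0.004 m and value of joint probe_head below 0.004 m), for 0.05 s.
At the end, for the whole second after the job is handed in: the carousel rests with the fourth cup clockwise from the rinse pot under the probe (within 5 mm), the probe head is fully down in it (within 4 mm of its stop), and the start button has been pressed and is released again (all of step 3 and value of joint start below 0.002 m and velocity of joint carousel between -0.1 and 0.1 rad/s); the robot touches nothing.
It fails at once if the carousel is turned while the probe hangs in a cup (head less than 50 mm up, carousel faster than 0.4 rad/s) (value of joint probe_head below 0.05 m and (velocity of joint carousel above 0.4 rad/s or velocity of joint carousel below -0.4 rad/s)).
It fails at once if the bottle is moved more than 30 mm or knocked over (distance of reagent from where it was at the start of the episode above 0.03 m or angle between reagent's own z axis and vertical above 0.5 rad).
It fails at once if the beaker is moved more than 30 mm or knocked over (distance of beaker from where it was at the start of the episode above 0.03 m or angle between beaker's own z axis and vertical above 0.5 rad).
It fails at once if the spatula is moved more than 30 mm (distance of spatula from where it was at the start of the episode above 0.03 m).
It also fails if it takes over 72 s, if anything falls off the work surface, if the arm or the gripper's body presses on something with over 40 N, if the wrist force passes 120 N, or if a joint passes its speed limit or range.

### The arm

A 7-joint arm with a two-finger parallel gripper is mounted at the origin on the work surface. World frame = base frame: x ahead of the robot, y to its left, z up, the work surface at z = 0. Lengths are in m, angles in rad, forces in N, time in s.
With the tool pointing down it reaches from about 0.4 to 0.85 m from the base axis. Payload 4.5 kg.
Tool frame: the origin (TCP) lies midway between the tips of the shut fingers; the grasp point (between the pads) lies 19 mm behind it; z points along the fingers, y is the direction in which the jaws open and shut (so a half turn about z gives the same grasp; the last joint's range is limited). The gripper opens to 88 mm and grips with 3 to 60 N. Pads are 18 mm wide; open, the fingers measure 123 mm over their backs; the gripper's body (75 mm by 187 mm) begins 45 mm behind the grasp point.
Start: joints at [1.134, 0.689, -0.195, 1.565, 0.157, 0.902, -0.215], TCP at [0.284, -0.557, 0.239] pointing down, gripper open.
Joint ranges: [-3.01, 3.01], [-0.46, 2.08], [-1.47, 1.51], [0.13, 2.56], [-1, 4.14], [0.04, 2.09], [-2.66, 2.66]. Speed limits (rad/s): [2.57, 2.57, 3.14, 3.14, 3.14, 3.14, 3.14].

### API

Orientations are given as a unit quaternion [x, y, z, w].
In Python, from plant import get_state, snapshot, finish_job, regions_of gives the robot as it stands.
- The arm moves only by the tool send_rows, never from a script. Its argument "series" is a list of rows, each an object of numbers: "grip": the opening, from 0 (shut) to 1 (fully open); "dx", "dy", "dz": the shift along the tool's x, y, z in mm; "turn": the turn about the tool's z in rad. A call has 1 to 20 rows; each row shifts and turns the commanded pose from where the row before left it, along the tool's axes as they then stand; what a row does not reach is not made up. A row lasts 1/10 s, in which the tool goes at most 50 mm and 8.59 degrees, less where a joint would pass 70% of its speed; a pose out of reach is approached as far as the arm can. A call is refused whole if a number of a shift passes 50 or a number of a turn 0.15, either way. A call with a gripper value outside its range is refused whole. The fingers move at their own pace and stop on an object; "force" is the grip in N (left out, the last holds). Time passes only in rows, so rows that do not move let the fingers close. It gives the time, the measured TCP pose, the force and the opening at its end, in the units of the state.
- get_state(): the state, without advancing time (a new reading comes with each control period).
- snapshot(name): name is "scene" or "top"; returns a dict with "img" (384x512x3 uint8, red, green, blue), "depth" (384x512 float32, m along the optical axis (not along the pixel's ray), 0 where there is no reading), "fov_y" (degrees; the focal length in pixels is half the picture's height over the tangent of half this angle, whatever the lens; pixels are square), "cx", "cy" (the principal point, pixels), "R" (3x3) and "t" (3): a world point X has camera coordinates R X + t. Camera axes: x right, y down, z forward; pixel columns grow to the right and rows downward; lengths in m; the calibration is good to about 2 mm. A picture is of the moment at which its call begins.
- finish_job(): hands the job in, once; it reports no verdict.
Trained networks look in a picture, given as the dict that the camera call returned (one of the last four; its "shot" number tells which), for a name from the list of things; names that differ only in an ending like _2 or _b are one class to them, and where a whole thing is asked for, a point or a joint stands for the part that bears it (a point fixed in the world has none). Each returns a list of dicts, best first, with "score" (0 to 1); they miss things now and then, are a little off and sometimes report something else, mostly with a low value. They report only what shows in the picture. A call takes as long as a camera call.
- regions_of(picture, target): "pixels" (384x512 bool, what is visible of it) and "extent" ([left, top, right, bottom] in pixels, round what is visible of it).
The state is a dict: "clock": time; "q": joint angles; "qd": joint speeds; "joint_torque": joint torques, N m; "tool_pos": TCP position; "eef_rot": TCP orientation; "contact_force": force on the tool from outside, world axes, zero at the start; "moment": the same for the moment, N m; "opening": opening from 0.0 (shut) to 1.0 (fully open).
Only numpy, scipy, OpenCV 4.12 (cv2) and the standard library are available. Lean on these libraries where they do the work, as an engineer would, in place of code of your own. Each camera call takes 0.05 s, during which the arm holds its last target.

## Working session

There is one attempt and no reset: what is moved stays moved. The work goes in short steps, Python scripts to look and compute and a tool call to move; the robot and the scene stay as the last step left them, time stands still between calls to the robot, and variables do not carry over. Pictures are saved under pics/ and viewed, and the job is handed in when it is done.

Besides the shell and the picture viewer there is one more tool, called after "Request:" as name([rows], argument=value, ...), one row to a line, values as JSON. send_rows: Moves the arm, as the interface text tells. Its arguments: {"type":"object","properties":{"series":{"type":"array","items":{"type":"object","properties":{"grip":{"type":"number"},"dx":{"type":"number"},"dy":{"type":"number"},"dz":{"type":"number"},"turn":{"type":"number"}}}},"force":{"type":"number"}},"required":["series"]}

```bash
ls; mkdir -p pics; cat > h.py <<'E'
import numpy as np, cv2
from plant import get_state, snapshot, finish_job, regions_of
def K(p):
    f=p["img"].shape[0]/2/np.tan(np.radians(p["fov_y"])/2); return f,p["cx"],p["cy"]
def cloud(p):
    f,cx,cy=K(p); d=p["depth"]; v,u=np.mgrid[:d.shape[0],:d.shape[1]]
    c=np.stack([(u-cx)/f*d,(v-cy)/f*d,d],-1)
    return (c-np.array(p["t"]))@np.array(p["R"])
def proj(p,X):
    f,cx,cy=K(p); c=np.array(p["R"])@np.array(X)+np.array(p["t"]); return cx+f*c[0]/c[2],cy+f*c[1]/c[2]
def ray(p,u,v,z):
    f,cx,cy=K(p);R=np.array(p["R"]);o=-R.T@np.array(p["t"]);d=R.T@np.array([(u-cx)/f,(v-cy)/f,1]);return o+d*(z-o[2])/d[2]
def save(p,n): cv2.imwrite("pics/"+n,cv2.resize(p["img"],None,fx=1.5,fy=1.5)[:,:,::-1])
E
python3 - <<'E'
from h import *
for n in("top","scene"):
    p=snapshot(n);save(p,n+"0.png");C=cloud(p)
    f,cx,cy=K(p);print(n,f,cx,cy,-np.array(p["R"]).T@np.array(p["t"]))
    for t in("turn_knob","rinse_pot","lift_knob","probe_tip","start_top","changer","reagent","beaker","spatula"):
        for r in regions_of(p,t)[:2]:
            m=r["pixels"]&(p["depth"]>0); v,u=np.where(r["pixels"])
            print(t,round(r["score"],2),[int(x) for x in r["extent"]],m.sum(),u.mean().round(),v.mean().round(),np.median(C[m],0).round(3) if m.any() else None, C[m].min(0).round(3),C[m].max(0).round(3))
print(get_state())
E
```

```text
pics
top 367.5490828666986 258.68667803587937 193.9551095114887 [0.43253121 0.0117829  1.31442066]
turn_knob 0.93 [228, 131, 310, 217] 5022 270.0 173.0 [ 0.573 -0.04   0.097] [ 0.443 -0.178  0.05 ] [0.728 0.098 0.189]
rinse_pot 0.62 [231, 135, 316, 218] 5075 270.0 174.0 [ 0.573 -0.04   0.097] [ 0.44  -0.178  0.05 ] [0.728 0.099 0.189]
rinse_pot 0.42 [320, 203, 325, 210] 47 321.0 206.0 [ 0.468 -0.212  0.076] [ 0.455 -0.226  0.07 ] [ 0.479 -0.201  0.081]
lift_knob 0.66 [202, 159, 244, 174] 493 222.0 167.0 [0.589 0.113 0.173] [0.569 0.05  0.051] [0.632 0.172 0.238]
probe_tip 0.83 [198, 160, 240, 177] 465 222.0 166.0 [0.59  0.115 0.173] [ 0.569  0.053 -0.003] [0.645 0.196 0.238]
start_top 0.41 [228, 134, 310, 213] 4907 270.0 173.0 [ 0.574 -0.04   0.097] [ 0.444 -0.171  0.052] [0.721 0.098 0.189]
changer 0.91 [201, 127, 335, 224] 11203 268.0 175.0 [ 0.573 -0.034  0.07 ] [ 0.414 -0.272 -0.003] [0.751 0.194 0.238]
reagent 0.77 [365, 176, 396, 195] 425 380.0 187.0 [ 0.527 -0.403  0.104] [ 0.499 -0.446  0.014] [ 0.562 -0.383  0.155]
beaker 0.82 [106, 189, 130, 209] 437 117.0 198.0 [0.504 0.49
[... 1672 characters left out ...]
q': array([ 1.13380575,  0.68907636, -0.19460274,  1.5652898 ,  0.15730707,
        0.902487  , -0.21509649]), 'qd': array([ 1.10929100e-03,  1.33501622e-03, -1.08691116e-03,  5.81960042e-04,
        6.19222477e-04, -7.88658874e-04, -8.97476140e-06]), 'joint_torque': array([-1.33497620e-04, -5.27509081e+01, -1.26677189e+00, -1.53751338e+01,
       -5.18587721e-02, -7.41468612e-04,  3.07422329e-05]), 'tool_pos': array([ 0.28353394, -0.55702575,  0.23876028]), 'eef_rot': array([9.72418595e-01, 2.33242519e-01, 1.97605564e-05, 5.86421420e-05]), 'contact_force': array([ 0.12592151, -0.07193003,  1.06360263]), 'moment': array([-0.00778378,  0.0561967 , -0.00635376]), 'opening': 1.0020267597713552}
```

```bash
python3 - <<'E'
from h import *
p=snapshot("top");im=p["img"][115:235,185:345];cv2.imwrite("pics/tc.png",cv2.resize(im,None,fx=5,fy=5,interpolation=cv2.INTER_CUBIC)[:,:,::-1])
p2=snapshot("scene");im=p2["img"][140:320,165:355];cv2.imwrite("pics/sc.png",cv2.resize(im,None,fx=3.3,fy=3.3,interpolation=cv2.INTER_CUBIC)[:,:,::-1])
# fit knob, button, rod by height
C=np.concatenate([cloud(q)[q["depth"]>0] for q in(p,p2)])
def near(c,r,z0,z1):
    d=np.hypot(C[:,0]-c[0],C[:,1]-c[1]);return C[(d<r)&(C[:,2]>z0)&(C[:,2]<z1)]
for q in (p,p2):
    D=cloud(q);ok=q["depth"]>0
    for nm,c,r,z0,z1 in(("knob",(.575,-.04),.045,.172,.195),("button",(.468,-.214),.03,.07,.085),("lift",(.59,.15),.05,.206,.225),("probe",(.59,.07),.06,.223,.245),("det",(.56,-.23),.06,.068,.085)):
        m=ok&(np.hypot(D[...,0]-c[0],D[...,1]-c[1])<r)&(D[...,2]>z0)&(D[...,2]<z1)
        if m.any():
            P=D[m];print(nm,m.sum(),P.mean(0).round(4),((P.min(0)+P.max(0))/2).round(4),np.ptp(P,axis=0).round(3))
E
```

```text
knob 215 [ 0.5804 -0.0376  0.1815] [ 0.582  -0.0374  0.1801] [0.051 0.05  0.016]
button 56 [ 0.4658 -0.214   0.0765] [ 0.4635 -0.2155  0.0762] [0.03  0.028 0.012]
lift 97 [0.595 0.151 0.215] [0.5951 0.151  0.2136] [0.031 0.031 0.013]
probe 19 [0.5891 0.0716 0.2306] [0.5889 0.0719 0.2302] [0.012 0.012 0.009]
det 168 [ 0.5666 -0.2197  0.0743] [ 0.5669 -0.2104  0.0769] [0.042 0.072 0.016]
knob 224 [ 0.5833 -0.0412  0.1817] [ 0.5821 -0.0391  0.1805] [0.051 0.052 0.016]
button 67 [ 0.4685 -0.2166  0.0764] [ 0.4682 -0.2171  0.0755] [0.027 0.029 0.01 ]
lift 91 [0.597  0.1475 0.2146] [0.5966 0.1485 0.2131] [0.032 0.035 0.014]
probe 20 [0.5913 0.0689 0.2294] [0.5919 0.0694 0.2295] [0.012 0.011 0.01 ]
det 225 [ 0.5676 -0.2211  0.0741] [ 0.5673 -0.2103  0.0749] [0.044 0.077 0.013]
```

View pics/tc.png

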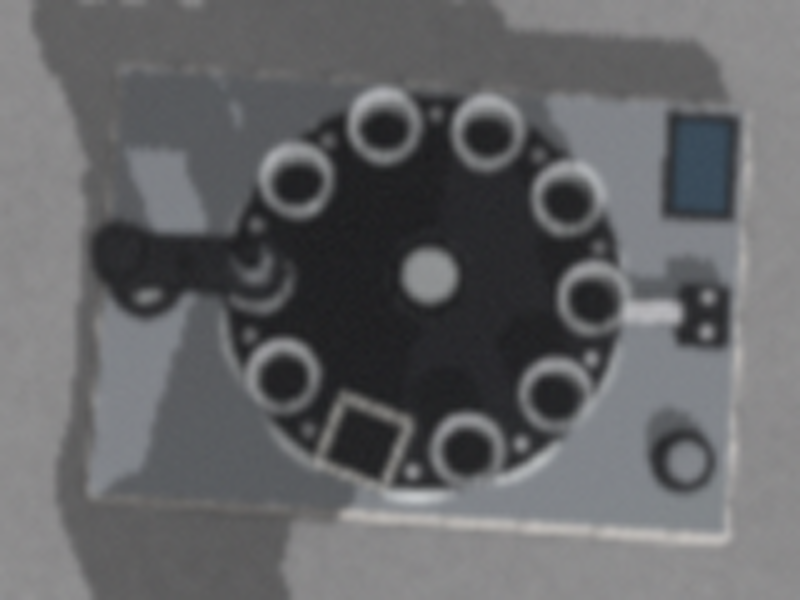

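View pics/sc.png

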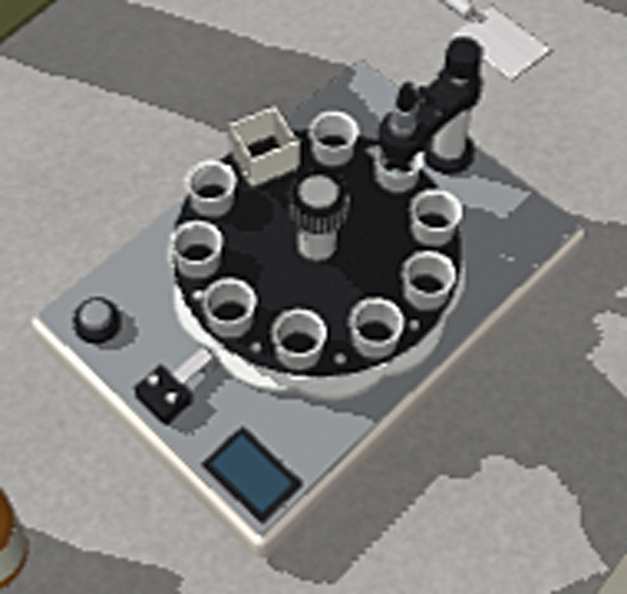

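View pics/scene0.png

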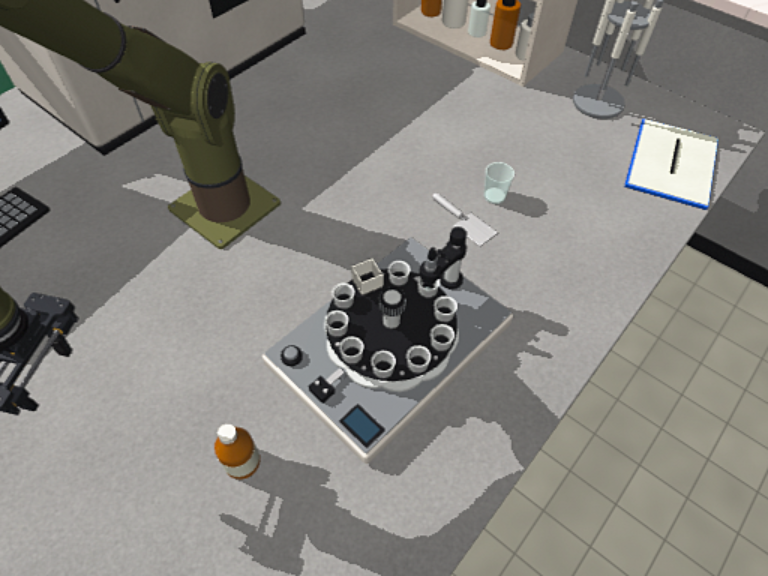

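The top crop shows the lift arm on the left (crop 120,255) and the start button at (683,460). The rinse pot, at (362,438), is two stations counter-clockwise from the probe. The target is four, so I need two clicks CCW. First I'll raise the tool and align the jaws with the changer's x axis.

Request:
send_rows([
  {"dz":-15,"turn":-0.1,"grip":1},
  {"dz":-15,"turn":-0.146},
  {"dz":-15,"turn":-0.146},
  {"dz":-15,"turn":-0.146},
  {"turn":-0.146},
  {"turn":-0.146},
  {"turn":-0.146},
  {"turn":-0.05},
  {},
  {},
], force=50)

```text
schema error: expected keys grip, dx, dy, dz, turn
```

```bash
cat >> h.py <<'E'
from scipy.spatial.transform import Rotation as Ro
A=np.array([.582,-.0382]);YAW=-0.0735
def rel(local,z):
    s=get_state();c,n=np.cos(YAW),np.sin(YAW)
    w=A+np.array([[c,-n],[n,c]])@np.array(local)
    R=Ro.from_quat(s["eef_rot"]).as_matrix()
    d=R.T@(np.array([w[0],w[1],z])-s["tool_pos"])*1000
    y=R[:,1];az=np.arctan2(y[1],y[0])
    print("clock",s["clock"],"tool",s["tool_pos"].round(4),"q",s["q"].round(3),"F",s["contact_force"].round(1),"open",round(s["opening"],3),"tilt",R[2,2].round(4))
    print("delta dx,dy,dz mm",d.round(1),"jaw az local",round(az-YAW,4))
E
python3 -c "
from h import *
rel((0,.19),.30)"
```

```text
clock 1.1 tool [ 0.2835 -0.557   0.2388] q [ 1.134  0.689 -0.195  1.565  0.157  0.903 -0.215] F [-0.4  0.1  0. ] open 1.002 tilt -1.0
delta dx,dy,dz mm [ 599.7 -489.5  -61.3] jaw az local -1.0265
```

All keys are needed in each row.

Request:
send_rows([
  {"dx":0,"dy":0,"dz":-15,"turn":-0.1,"grip":1},
  {"dx":0,"dy":0,"dz":-15,"turn":-0.146,"grip":1},
  {"dx":0,"dy":0,"dz":-15,"turn":-0.146,"grip":1},
  {"dx":0,"dy":0,"dz":-15,"turn":-0.146,"grip":1},
  {"dx":0,"dy":0,"dz":0,"turn":-0.146,"grip":1},
  {"dx":0,"dy":0,"dz":0,"turn":-0.146,"grip":1},
  {"dx":0,"dy":0,"dz":0,"turn":-0.146,"grip":1},
  {"dx":0,"dy":0,"dz":0,"turn":-0.05,"grip":1},
  {"dx":0,"dy":0,"dz":0,"turn":0,"grip":1},
  {"dx":0,"dy":0,"dz":0,"turn":0,"grip":1},
], force=50)

```text
clock: 2.1
tool_pos: [0.2834, -0.557, 0.2987]
eef_rot: [0.733, 0.68, -0.0, 0.0]
contact_force: [-0.3, 0.9, -0.6]
opening: 0.996
```

```bash
python3 -c "
from h import *
rel((0,.19),.30)"
```

```text
clock 2.1 tool [ 0.2834 -0.557   0.2987] q [ 1.294  0.658 -0.495  1.479  0.335  1.089  0.655] F [-0.3  0.9 -0.6] open 0.996 tilt -1.0
delta dx,dy,dz mm [729.9 258.2  -1.3] jaw az local -0.002
```

Request:
send_rows([
  {"dx":20,"dy":15,"dz":0,"turn":0,"grip":1},
  {"dx":30,"dy":20,"dz":0,"turn":0,"grip":1},
  {"dx":40,"dy":20,"dz":0,"turn":0,"grip":1},
  {"dx":40,"dy":20,"dz":0,"turn":0,"grip":1},
  {"dx":40,"dy":20,"dz":0,"turn":0,"grip":1},
  {"dx":40,"dy":20,"dz":0,"turn":0,"grip":1},
  {"dx":40,"dy":20,"dz":0,"turn":0,"grip":1},
  {"dx":40,"dy":20,"dz":0,"turn":0,"grip":1},
  {"dx":40,"dy":20,"dz":0,"turn":0,"grip":1},
  {"dx":40,"dy":20,"dz":0,"turn":0,"grip":1},
  {"dx":40,"dy":20,"dz":0,"turn":0,"grip":1},
  {"dx":40,"dy":15,"dz":0,"turn":0,"grip":1},
  {"dx":40,"dy":10,"dz":0,"turn":0,"grip":1},
  {"dx":40,"dy":10,"dz":0,"turn":0,"grip":1},
  {"dx":40,"dy":8,"dz":0,"turn":0,"grip":1},
  {"dx":40,"dy":0,"dz":0,"turn":0,"grip":1},
  {"dx":40,"dy":0,"dz":0,"turn":0,"grip":1},
  {"dx":40,"dy":0,"dz":0,"turn":0,"grip":1},
  {"dx":30,"dy":0,"dz":0,"turn":0,"grip":1},
  {"dx":10,"dy":0,"dz":0,"turn":0,"grip":1},
])

```text
clock: 4.1
tool_pos: [0.5941, 0.1568, 0.299]
eef_rot: [0.731, 0.682, 0.001, -0.001]
contact_force: [-0.4, 0.7, 0.7]
opening: 0.998
```

Request:
send_rows([
  {"dx":0,"dy":0,"dz":0,"turn":0,"grip":1},
  {"dx":0,"dy":0,"dz":0,"turn":0,"grip":1},
  {"dx":0,"dy":0,"dz":0,"turn":0,"grip":1},
])

```text
clock: 4.4
tool_pos: [0.5952, 0.1491, 0.2986]
eef_rot: [0.734, 0.679, -0.001, 0.001]
contact_force: [-0.5, 0.1, -0.2]
opening: 1.005
```

```bash
python3 -c "
from h import *
rel((0,.19),.18)
p=snapshot('scene');save(p,'s1.png')"
```

```text
clock 4.4 tool [0.5952 0.1491 0.2986] q [-0.06   0.638 -0.473  1.516  0.317  1.065 -0.686] F [-0.5  0.1 -0.2] open 1.005 tilt -1.0
delta dx,dy,dz mm [  2.5   0.6 118.6] jaw az local -0.0042
```

View pics/s1.png

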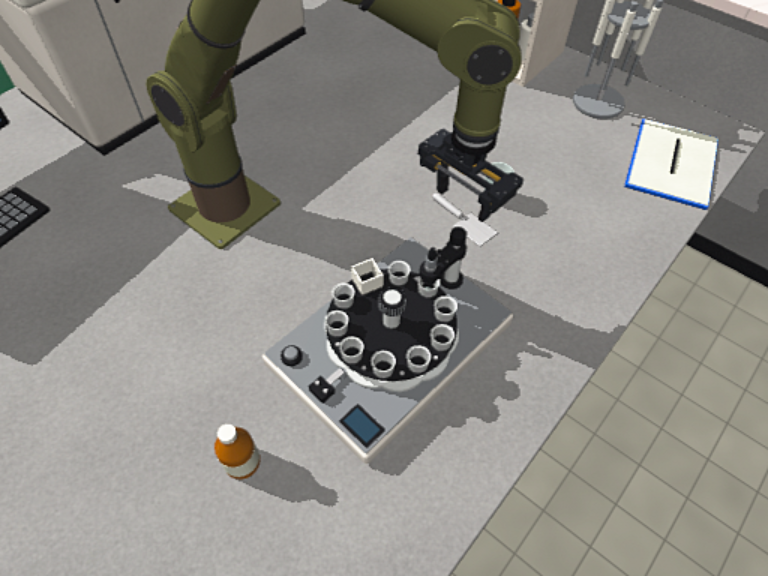

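The gripper is over the lift knob with its jaws across the lift arm, about (470,180) in the picture. Next I descend and grip.

Request:
send_rows([
  {"dx":1,"dy":0.5,"dz":20,"turn":0,"grip":1},
  {"dx":0,"dy":0,"dz":20,"turn":0,"grip":1},
  {"dx":0,"dy":0,"dz":20,"turn":0,"grip":1},
  {"dx":0,"dy":0,"dz":20,"turn":0,"grip":1},
  {"dx":0,"dy":0,"dz":20,"turn":0,"grip":1},
  {"dx":0,"dy":0,"dz":13,"turn":0,"grip":1},
  {"dx":0,"dy":0,"dz":5,"turn":0,"grip":1},
  {"dx":0,"dy":0,"dz":0,"turn":0,"grip":1},
  {"dx":0,"dy":0,"dz":0,"turn":0,"grip":0},
  {"dx":0,"dy":0,"dz":0,"turn":0,"grip":0},
  {"dx":0,"dy":0,"dz":0,"turn":0,"grip":0},
  {"dx":0,"dy":0,"dz":0,"turn":0,"grip":0},
  {"dx":0,"dy":0,"dz":0,"turn":0,"grip":0},
  {"dx":0,"dy":0,"dz":0,"turn":0,"grip":0},
  {"dx":0,"dy":0,"dz":0,"turn":0,"grip":0},
], force=50)

```text
clock: 5.95
tool_pos: [0.5954, 0.1529, 0.1807]
eef_rot: [0.733, 0.681, 0.0, 0.0]
contact_force: [1.5, -0.2, 0.8]
opening: 0.391
```

It closed at 34 mm, so it holds the knob. Now lift.

Request:
send_rows([
  {"dx":0,"dy":0,"dz":-5,"turn":0,"grip":0},
  {"dx":0,"dy":0,"dz":-10,"turn":0,"grip":0},
  {"dx":0,"dy":0,"dz":-10,"turn":0,"grip":0},
  {"dx":0,"dy":0,"dz":-10,"turn":0,"grip":0},
  {"dx":0,"dy":0,"dz":-10,"turn":0,"grip":0},
  {"dx":0,"dy":0,"dz":-10,"turn":0,"grip":0},
  {"dx":0,"dy":0,"dz":-10,"turn":0,"grip":0},
  {"dx":0,"dy":0,"dz":-8,"turn":0,"grip":0},
  {"dx":0,"dy":0,"dz":-2,"turn":0,"grip":0},
  {"dx":0,"dy":0,"dz":0,"turn":0,"grip":0},
  {"dx":0,"dy":0,"dz":0,"turn":0,"grip":0},
  {"dx":0,"dy":0,"dz":0,"turn":0,"grip":0},
])

```text
clock: 7.15
tool_pos: [0.5956, 0.1528, 0.2551]
eef_rot: [0.733, 0.68, 0.0, 0.0]
contact_force: [5.1, 1.9, -10.6]
opening: 0.369
```

```bash
python3 -c "
from h import *
rel((0,.19),.255)
p=snapshot('scene');cv2.imwrite('pics/s2.png',cv2.resize(p['img'][100:300,150:380],None,fx=3,fy=3)[:,:,::-1])"
```

```text
clock 7.15 tool [0.5956 0.1528 0.2551] q [-0.072  0.684 -0.46   1.57   0.347  0.969 -0.714] F [  5.1   1.9 -10.6] open 0.369 tilt -1.0
delta dx,dy,dz mm [-1.5  0.4  0.1] jaw az local -0.0005
```

View pics/s2.png

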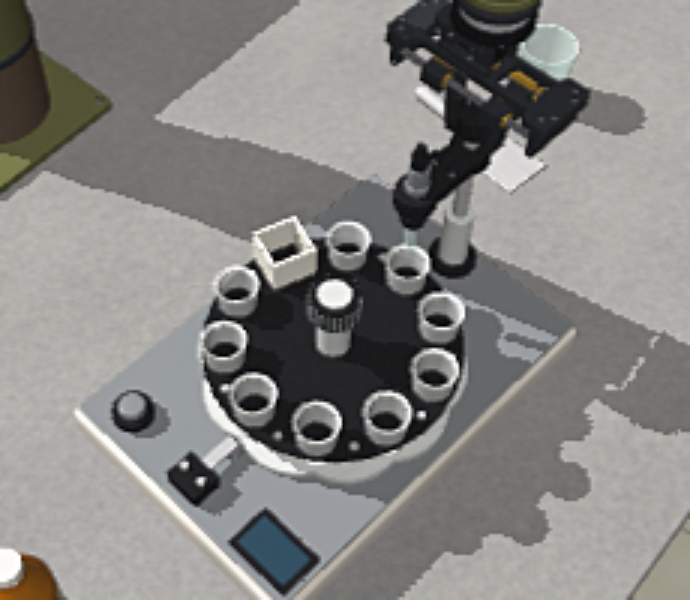

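The head is raised and the probe hangs clear above the cup at (410,235). Release, rise, and check.

Request:
send_rows([
  {"dx":0,"dy":0,"dz":0,"turn":0,"grip":1},
  {"dx":0,"dy":0,"dz":0,"turn":0,"grip":1},
  {"dx":0,"dy":0,"dz":0,"turn":0,"grip":1},
  {"dx":0,"dy":0,"dz":0,"turn":0,"grip":1},
  {"dx":0,"dy":0,"dz":0,"turn":0,"grip":1},
  {"dx":0,"dy":0,"dz":-15,"turn":0,"grip":1},
  {"dx":0,"dy":0,"dz":-20,"turn":0,"grip":1},
  {"dx":0,"dy":0,"dz":-20,"turn":0,"grip":1},
  {"dx":0,"dy":0,"dz":-20,"turn":0,"grip":1},
  {"dx":0,"dy":0,"dz":-5,"turn":0,"grip":1},
  {"dx":0,"dy":0,"dz":0,"turn":0,"grip":1},
])

```text
clock: 8.3
tool_pos: [0.5956, 0.1531, 0.3363]
eef_rot: [0.733, 0.68, 0.001, 0.0]
contact_force: [0.2, 0.3, -0.8]
opening: 0.997
```

Request:
send_rows([
  {"dx":-10,"dy":0,"dz":0,"turn":0.1,"grip":1},
  {"dx":0,"dy":0,"dz":0,"turn":0.13,"grip":1},
  {"dx":0,"dy":0,"dz":0,"turn":0.13,"grip":1},
  {"dx":0,"dy":0,"dz":0,"turn":0.13,"grip":1},
  {"dx":0,"dy":0,"dz":0,"turn":0.13,"grip":1},
  {"dx":0,"dy":0,"dz":0,"turn":0.03,"grip":1},
  {"dx":0,"dy":0,"dz":0,"turn":0,"grip":1},
  {"dx":0,"dy":0,"dz":0,"turn":0,"grip":1},
])

```text
clock: 9.1
tool_pos: [0.5943, 0.1428, 0.3351]
eef_rot: [0.911, 0.412, -0.001, -0.0]
contact_force: [0.4, -0.5, -0.5]
opening: 1.0
```

```bash
python3 -c "
from h import *
rel((0,.0),.33)"
```

```text
clock 9.1 tool [0.5943 0.1428 0.3351] q [-0.138  0.583 -0.31   1.472  0.188  1.117 -1.204] F [ 0.4 -0.5 -0.5] open 1.0 tilt -1.0
delta dx,dy,dz mm [-144.   110.4    5.2] jaw az local -0.6483
```

Request:
send_rows([
  {"dx":-14,"dy":10,"dz":0,"turn":0,"grip":1},
  {"dx":-28,"dy":22,"dz":0,"turn":0,"grip":1},
  {"dx":-30,"dy":24,"dz":0,"turn":0,"grip":1},
  {"dx":-30,"dy":24,"dz":0,"turn":0,"grip":1},
  {"dx":-28,"dy":20,"dz":0,"turn":0,"grip":1},
  {"dx":-14,"dy":10,"dz":0,"turn":0,"grip":1},
  {"dx":0,"dy":0,"dz":0,"turn":0,"grip":1},
  {"dx":0,"dy":0,"dz":0,"turn":0,"grip":1},
  {"dx":0,"dy":0,"dz":0,"turn":0,"grip":1},
])

```text
clock: 10.0
tool_pos: [0.5818, -0.0351, 0.3358]
eef_rot: [0.911, 0.413, 0.001, -0.001]
contact_force: [0.1, -0.4, 0.5]
opening: 1.002
```

```bash
python3 -c "
from h import *
rel((0,.0),.151)
p=snapshot('scene')
C=cloud(p);ok=p['depth']>0
for nm,c,r,z0,z1 in(('lift',(.595,.15),.05,.26,.33),('probe',(.59,.07),.03,.29,.33),('knob',(.582,-.038),.04,.17,.19)):
    m=ok&(np.hypot(C[...,0]-c[0],C[...,1]-c[1])<r)&(C[...,2]>z0)&(C[...,2]<z1)
    if m.any():print(nm,m.sum(),C[m].mean(0).round(4),C[m].max(0).round(4))
cv2.imwrite('pics/s3.png',cv2.resize(p['img'][100:300,150:380],None,fx=3,fy=3)[:,:,::-1])"
```

```text
clock 10.0 tool [ 0.5818 -0.0351  0.3358] q [ 0.168  0.538 -0.316  1.559  0.18   1.073 -0.912] F [ 0.1 -0.4  0.5] open 1.002 tilt -1.0
delta dx,dy,dz mm [ -2.5   2.4 184.8] jaw az local -0.6466
lift 142 [0.5986 0.1447 0.2838] [0.6128 0.1654 0.2937]
probe 36 [0.591  0.0675 0.2997] [0.5973 0.0744 0.3107]
knob 232 [ 0.5835 -0.0417  0.1811] [ 0.6062 -0.0148  0.1863]
```

View pics/s3.png

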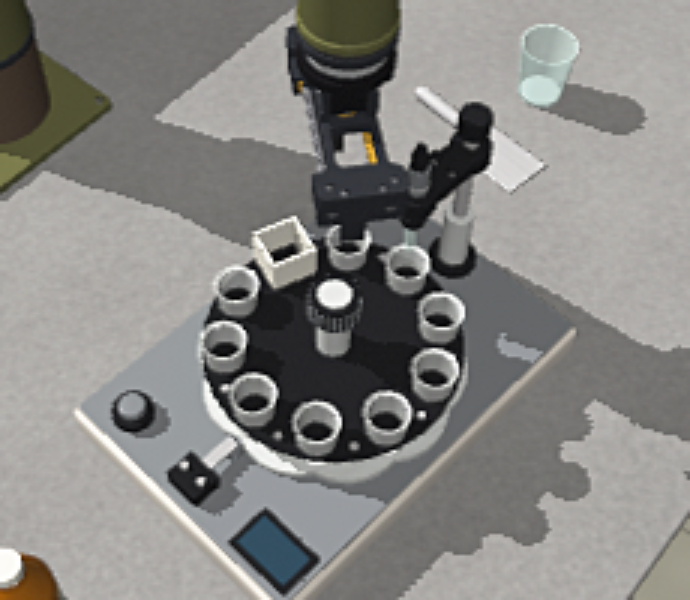

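The head stays up (probe top at 0.31 m) and the gripper is over the carousel knob. Descend and grip.

Request:
send_rows([
  {"dx":-2.5,"dy":2.5,"dz":15,"turn":0,"grip":1},
  {"dx":0,"dy":0,"dz":25,"turn":0,"grip":1},
  {"dx":0,"dy":0,"dz":25,"turn":0,"grip":1},
  {"dx":0,"dy":0,"dz":25,"turn":0,"grip":1},
  {"dx":0,"dy":0,"dz":25,"turn":0,"grip":1},
  {"dx":0,"dy":0,"dz":25,"turn":0,"grip":1},
  {"dx":0,"dy":0,"dz":25,"turn":0,"grip":1},
  {"dx":0,"dy":0,"dz":15,"turn":0,"grip":1},
  {"dx":0,"dy":0,"dz":5,"turn":0,"grip":1},
  {"dx":0,"dy":0,"dz":0,"turn":0,"grip":1},
  {"dx":0,"dy":0,"dz":0,"turn":0,"grip":0},
  {"dx":0,"dy":0,"dz":0,"turn":0,"grip":0},
  {"dx":0,"dy":0,"dz":0,"turn":0,"grip":0},
  {"dx":0,"dy":0,"dz":0,"turn":0,"grip":0},
  {"dx":0,"dy":0,"dz":0,"turn":0,"grip":0},
  {"dx":0,"dy":0,"dz":0,"turn":0,"grip":0},
], force=40)

```text
clock: 11.65
tool_pos: [0.5797, -0.0393, 0.151]
eef_rot: [0.911, 0.411, -0.001, -0.002]
contact_force: [-5.7, 2.6, 6.0]
opening: 0.56
```

Request:
send_rows([
  {"dx":0,"dy":0,"dz":0,"turn":-0.04,"grip":0},
  {"dx":0,"dy":0,"dz":0,"turn":-0.08,"grip":0},
  {"dx":0,"dy":0,"dz":0,"turn":-0.08,"grip":0},
  {"dx":0,"dy":0,"dz":0,"turn":-0.08,"grip":0},
  {"dx":0,"dy":0,"dz":0,"turn":-0.08,"grip":0},
  {"dx":0,"dy":0,"dz":0,"turn":-0.08,"grip":0},
  {"dx":0,"dy":0,"dz":0,"turn":-0.08,"grip":0},
  {"dx":0,"dy":0,"dz":0,"turn":-0.08,"grip":0},
  {"dx":0,"dy":0,"dz":0,"turn":-0.03,"grip":0},
  {"dx":0,"dy":0,"dz":0,"turn":0,"grip":0},
  {"dx":0,"dy":0,"dz":0,"turn":0,"grip":0},
  {"dx":0,"dy":0,"dz":0,"turn":0,"grip":0},
])

```text
clock: 12.85
tool_pos: [0.5807, -0.0397, 0.1509]
eef_rot: [0.74, 0.673, -0.0, -0.001]
contact_force: [-3.1, 4.8, 5.1]
opening: 0.556
```

```bash
python3 -c "
from h import *
rel((0,.0),.151);print(get_state()['moment'])
p=snapshot('scene')
cv2.imwrite('pics/s4.png',cv2.resize(p['img'][100:300,150:380],None,fx=3,fy=3)[:,:,::-1])"
```

```text
clock 12.85 tool [ 0.5807 -0.0397  0.1509] q [ 0.236  0.776 -0.428  1.769  0.465  0.7   -0.54 ] F [-3.1  4.8  5.1] open 0.556 tilt -1.0
delta dx,dy,dz mm [ 1.7  1.1 -0.1] jaw az local -0.0209
[0.91129176 1.31664568 0.01504376]
```

View pics/s4.png

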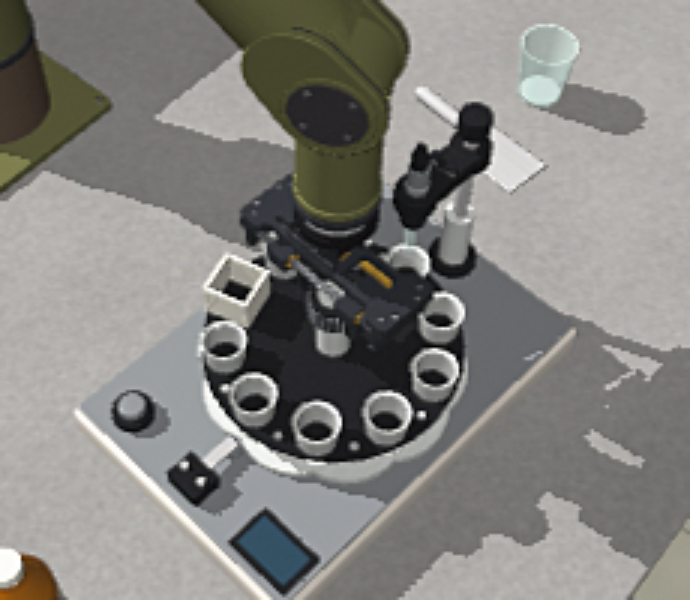

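One click done: the rinse pot is now at (237,285). Turn one more click.

Request:
send_rows([
  {"dx":0,"dy":0,"dz":0,"turn":-0.04,"grip":0},
  {"dx":0,"dy":0,"dz":0,"turn":-0.08,"grip":0},
  {"dx":0,"dy":0,"dz":0,"turn":-0.08,"grip":0},
  {"dx":0,"dy":0,"dz":0,"turn":-0.08,"grip":0},
  {"dx":0,"dy":0,"dz":0,"turn":-0.08,"grip":0},
  {"dx":0,"dy":0,"dz":0,"turn":-0.08,"grip":0},
  {"dx":0,"dy":0,"dz":0,"turn":-0.08,"grip":0},
  {"dx":0,"dy":0,"dz":0,"turn":-0.08,"grip":0},
  {"dx":0,"dy":0,"dz":0,"turn":-0.03,"grip":0},
  {"dx":0,"dy":0,"dz":0,"turn":0,"grip":0},
  {"dx":0,"dy":0,"dz":0,"turn":0,"grip":0},
  {"dx":0,"dy":0,"dz":0,"turn":0,"grip":0},
])

```text
clock: 14.1
tool_pos: [0.5818, -0.0395, 0.151]
eef_rot: [0.495, 0.869, 0.001, -0.001]
contact_force: [-0.1, 6.0, 3.0]
opening: 0.558
```

Request:
send_rows([
  {"dx":0,"dy":0,"dz":0,"turn":0,"grip":1},
  {"dx":0,"dy":0,"dz":0,"turn":0,"grip":1},
  {"dx":0,"dy":0,"dz":0,"turn":0,"grip":1},
  {"dx":0,"dy":0,"dz":0,"turn":0,"grip":1},
  {"dx":0,"dy":0,"dz":0,"turn":0,"grip":1},
  {"dx":0,"dy":0,"dz":-15,"turn":0,"grip":1},
  {"dx":0,"dy":0,"dz":-25,"turn":0,"grip":1},
  {"dx":0,"dy":0,"dz":-25,"turn":0,"grip":1},
  {"dx":0,"dy":0,"dz":-25,"turn":0,"grip":1},
  {"dx":0,"dy":0,"dz":-25,"turn":0,"grip":1},
  {"dx":0,"dy":0,"dz":-25,"turn":0,"grip":1},
  {"dx":0,"dy":0,"dz":-25,"turn":0,"grip":1},
  {"dx":0,"dy":0,"dz":-20,"turn":0,"grip":1},
  {"dx":0,"dy":0,"dz":0,"turn":0,"grip":1},
  {"dx":0,"dy":0,"dz":0,"turn":0,"grip":1},
])

```text
clock: 15.6
tool_pos: [0.5817, -0.0414, 0.3361]
eef_rot: [0.495, 0.869, 0.0, 0.0]
contact_force: [0.0, -0.1, -0.4]
opening: 0.996
```

Request:
send_rows([
  {"dx":0,"dy":0,"dz":0,"turn":0.12,"grip":1},
  {"dx":0,"dy":0,"dz":0,"turn":0.12,"grip":1},
  {"dx":0,"dy":0,"dz":0,"turn":0.12,"grip":1},
  {"dx":0,"dy":0,"dz":0,"turn":0.12,"grip":1},
  {"dx":0,"dy":0,"dz":0,"turn":0.12,"grip":1},
  {"dx":0,"dy":0,"dz":0,"turn":0,"grip":1},
  {"dx":0,"dy":0,"dz":0,"turn":0,"grip":1},
  {"dx":0,"dy":0,"dz":0,"turn":0,"grip":1},
])

```text
clock: 16.4
tool_pos: [0.5815, -0.0414, 0.3352]
eef_rot: [0.729, 0.685, -0.0, -0.0]
contact_force: [-0.1, -0.7, 0.5]
opening: 1.003
```

```bash
python3 -c "
from h import *
rel((0,.19),.33)
c,n=np.cos(YAW),np.sin(YAW)
w=A+np.array([[c,-n],[n,c]])@np.array([-.0647,-.089]);print('target rinse',w)
p=snapshot('scene');im=p['img'].copy()
u=proj(p,[w[0],w[1],.137]);print(u)
im=cv2.resize(im[100:300,150:380],None,fx=3,fy=3)
cv2.circle(im,(int((u[0]-150)*3),int((u[1]-100)*3)),3,(255,0,0),-1)
cv2.imwrite('pics/s5.png',im[:,:,::-1])"
```

```text
clock 16.4 tool [ 0.5815 -0.0414  0.3352] q [ 0.32   0.572 -0.568  1.551  0.33   1.117 -0.384] F [-0.1 -0.7  0.5] open 1.003 tilt -1.0
delta dx,dy,dz mm [193.2   2.5   5.2] jaw az local 0.0116
target rinse [ 0.51093907 -0.12220854]
(np.float64(224.50265743929475), np.float64(211.57796928034196))
```

View pics/s5.png

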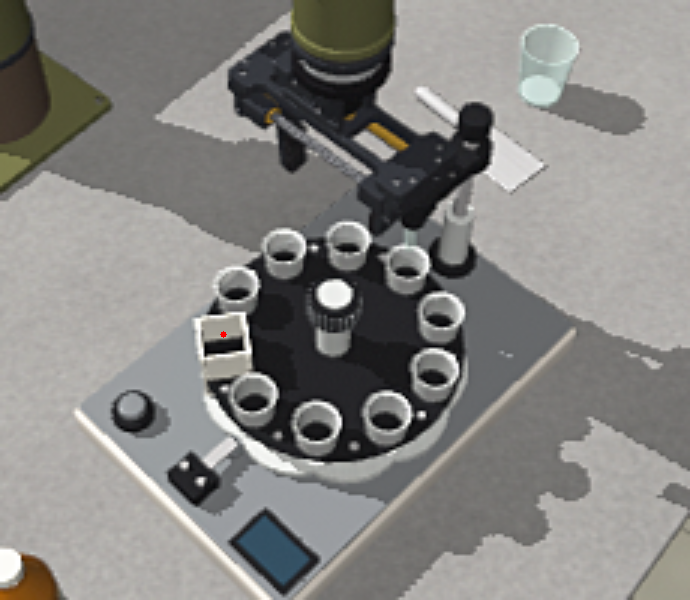

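The rinse pot sits on the predicted target mark at (223,334). Counting clockwise, the cups at (237,288), (285,250), (348,242) and (408,265) put the fourth under the probe. Now back to the lift knob.

Request:
send_rows([
  {"dx":15,"dy":2,"dz":0,"turn":0.01,"grip":1},
  {"dx":30,"dy":0,"dz":0,"turn":0,"grip":1},
  {"dx":35,"dy":0,"dz":0,"turn":0,"grip":1},
  {"dx":35,"dy":0,"dz":0,"turn":0,"grip":1},
  {"dx":35,"dy":0,"dz":0,"turn":0,"grip":1},
  {"dx":30,"dy":0,"dz":0,"turn":0,"grip":1},
  {"dx":12,"dy":0,"dz":0,"turn":0,"grip":1},
  {"dx":0,"dy":0,"dz":0,"turn":0,"grip":1},
  {"dx":0,"dy":0,"dz":0,"turn":0,"grip":1},
  {"dx":0,"dy":0,"dz":0,"turn":0,"grip":1},
])

```text
clock: 17.45
tool_pos: [0.5983, 0.1473, 0.3355]
eef_rot: [0.734, 0.679, -0.001, 0.001]
contact_force: [0.7, 0.6, -0.2]
opening: 0.999
```

```bash
python3 -c "
from h import *
rel((0,.19),.256)"
```

```text
clock 17.45 tool [0.5983 0.1473 0.3355] q [-0.019  0.62  -0.549  1.449  0.338  1.168 -0.695] F [ 0.7  0.6 -0.2] open 0.999 tilt -1.0
delta dx,dy,dz mm [ 3.9 -2.7 79.5] jaw az local -0.0035
```

Request:
send_rows([
  {"dx":3.5,"dy":-2.5,"dz":10,"turn":0,"grip":1},
  {"dx":0,"dy":0,"dz":20,"turn":0,"grip":1},
  {"dx":0,"dy":0,"dz":20,"turn":0,"grip":1},
  {"dx":0,"dy":0,"dz":20,"turn":0,"grip":1},
  {"dx":0,"dy":0,"dz":10,"turn":0,"grip":1},
  {"dx":0,"dy":0,"dz":0,"turn":0,"grip":1},
  {"dx":0,"dy":0,"dz":0,"turn":0,"grip":0},
  {"dx":0,"dy":0,"dz":0,"turn":0,"grip":0},
  {"dx":0,"dy":0,"dz":0,"turn":0,"grip":0},
  {"dx":0,"dy":0,"dz":0,"turn":0,"grip":0},
  {"dx":0,"dy":0,"dz":0,"turn":0,"grip":0},
  {"dx":0,"dy":0,"dz":0,"turn":0,"grip":0},
], force=50)

```text
clock: 18.65
tool_pos: [0.5957, 0.1537, 0.2559]
eef_rot: [0.733, 0.68, 0.0, 0.0]
contact_force: [-0.2, 0.8, -0.5]
opening: 0.478
```

Request:
send_rows([
  {"dx":0,"dy":0,"dz":5,"turn":0,"grip":0},
  {"dx":0,"dy":0,"dz":10,"turn":0,"grip":0},
  {"dx":0,"dy":0,"dz":10,"turn":0,"grip":0},
  {"dx":0,"dy":0,"dz":10,"turn":0,"grip":0},
  {"dx":0,"dy":0,"dz":10,"turn":0,"grip":0},
  {"dx":0,"dy":0,"dz":10,"turn":0,"grip":0},
  {"dx":0,"dy":0,"dz":10,"turn":0,"grip":0},
  {"dx":0,"dy":0,"dz":6,"turn":0,"grip":0},
  {"dx":0,"dy":0,"dz":4,"turn":0,"grip":0},
  {"dx":0,"dy":0,"dz":1,"turn":0,"grip":0},
  {"dx":0,"dy":0,"dz":0,"turn":0,"grip":0},
  {"dx":0,"dy":0,"dz":0,"turn":0,"grip":0},
  {"dx":0,"dy":0,"dz":0,"turn":0,"grip":0},
])

```text
clock: 19.95
tool_pos: [0.5957, 0.1539, 0.1793]
eef_rot: [0.733, 0.681, 0.0, -0.0]
contact_force: [3.6, 1.7, -5.1]
opening: 0.36
```

```bash
python3 -c "
from h import *
rel((0,.19),.18)
p=snapshot('scene');im=cv2.resize(p['img'][100:300,150:380],None,fx=3,fy=3)
cv2.imwrite('pics/s6.png',im[:,:,::-1])"
```

```text
clock 19.95 tool [0.5957 0.1539 0.1793] q [-0.063  0.781 -0.48   1.645  0.457  0.829 -0.812] F [ 3.6  1.7 -5.1] open 0.36 tilt -1.0
delta dx,dy,dz mm [-2.6  0.4 -0.7] jaw az local -0.0003
```

View pics/s6.png

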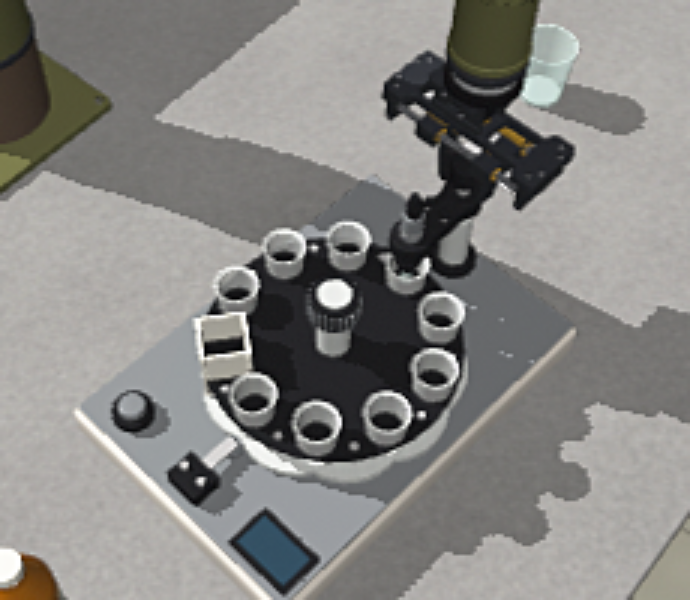

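The probe is down in the cup, but the fingers were still closing as it descended, so the knob may have slipped. Release, rise and measure.

Request:
send_rows([
  {"dx":0,"dy":0,"dz":0,"turn":0,"grip":1},
  {"dx":0,"dy":0,"dz":0,"turn":0,"grip":1},
  {"dx":0,"dy":0,"dz":0,"turn":0,"grip":1},
  {"dx":0,"dy":0,"dz":0,"turn":0,"grip":1},
  {"dx":0,"dy":0,"dz":0,"turn":0,"grip":1},
  {"dx":0,"dy":0,"dz":0,"turn":0,"grip":1},
  {"dx":0,"dy":0,"dz":-10,"turn":0,"grip":1},
  {"dx":0,"dy":0,"dz":-20,"turn":0,"grip":1},
  {"dx":0,"dy":0,"dz":-20,"turn":0,"grip":1},
  {"dx":0,"dy":0,"dz":-10,"turn":0,"grip":1},
  {"dx":0,"dy":0,"dz":0,"turn":0,"grip":0},
  {"dx":0,"dy":0,"dz":0,"turn":0,"grip":0},
  {"dx":0,"dy":0,"dz":0,"turn":0,"grip":0},
  {"dx":0,"dy":0,"dz":0,"turn":0,"grip":0},
  {"dx":0,"dy":0,"dz":0,"turn":0,"grip":0},
  {"dx":0,"dy":0,"dz":0,"turn":0,"grip":0},
  {"dx":0,"dy":0,"dz":0,"turn":0,"grip":0},
  {"dx":0,"dy":0,"dz":0,"turn":0,"grip":0},
])

```text
clock: 21.8
tool_pos: [0.5957, 0.1537, 0.2396]
eef_rot: [0.733, 0.68, -0.0, 0.0]
contact_force: [-0.4, -0.6, 0.6]
opening: 0.297
```

```bash
python3 -c "
from h import *
rel((0,.19),.217)
p=snapshot('scene')
C=cloud(p);ok=p['depth']>0
for nm,c,r,z0,z1 in(('lift',(.596,.15),.025,.19,.235),('probe',(.59,.07),.03,.21,.26)):
    m=ok&(np.hypot(C[...,0]-c[0],C[...,1]-c[1])<r)&(C[...,2]>z0)&(C[...,2]<z1)
    if m.any():print(nm,m.sum(),C[m].mean(0).round(4),np.percentile(C[m],[50,80,90,97],axis=0)[:,2].round(4))
cv2.imwrite('pics/s7.png',cv2.resize(p['img'][100:300,150:380],None,fx=3,fy=3)[:,:,::-1])"
```

```text
clock 21.8 tool [0.5957 0.1537 0.2396] q [-0.044  0.711 -0.516  1.586  0.406  0.954 -0.767] F [-0.4 -0.6  0.6] open 0.297 tilt -1.0
delta dx,dy,dz mm [-2.3  0.5 22.6] jaw az local -0.0005
lift 117 [0.5985 0.1449 0.213 ] [0.2161 0.2189 0.2201 0.2213]
probe 45 [0.5914 0.0675 0.2245] [0.2261 0.2333 0.2354 0.2373]
```

View pics/s7.png

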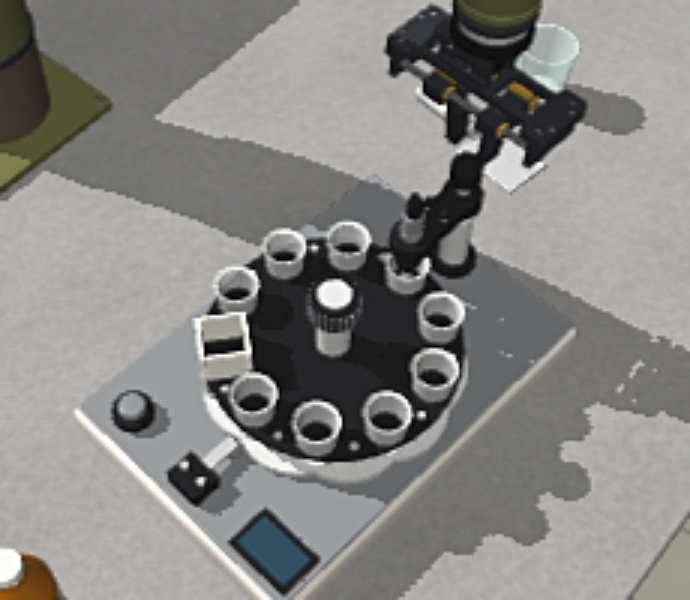

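It's roughly down, though it might be 2 mm high. I'll press the knob's top with the fingers shut to seat it.

Request:
send_rows([
  {"dx":-2,"dy":0,"dz":0,"turn":0,"grip":0},
  {"dx":0,"dy":0,"dz":0,"turn":0,"grip":0},
  {"dx":0,"dy":0,"dz":0,"turn":0,"grip":0},
  {"dx":0,"dy":0,"dz":8,"turn":0,"grip":0},
  {"dx":0,"dy":0,"dz":8,"turn":0,"grip":0},
  {"dx":0,"dy":0,"dz":4,"turn":0,"grip":0},
  {"dx":0,"dy":0,"dz":2,"turn":0,"grip":0},
  {"dx":0,"dy":0,"dz":1,"turn":0,"grip":0},
  {"dx":0,"dy":0,"dz":0,"turn":0,"grip":0},
])

```text
clock: 22.75
tool_pos: [0.5956, 0.1517, 0.2167]
eef_rot: [0.733, 0.681, 0.0, 0.0]
contact_force: [0.2, 0.5, -0.3]
opening: 0.006
```

Request:
send_rows([
  {"dx":0,"dy":0,"dz":1,"turn":0,"grip":0},
  {"dx":0,"dy":0,"dz":1,"turn":0,"grip":0},
  {"dx":0,"dy":0,"dz":0,"turn":0,"grip":0},
])

```text
clock: 23.05
tool_pos: [0.5958, 0.1519, 0.2165]
eef_rot: [0.733, 0.68, 0.001, 0.001]
contact_force: [-3.7, -1.8, 11.5]
opening: 0.0
```

11.5 N and no movement at 0.2165 m (nominal top 0.216), so the head is on its stop. Now to the start button.

Request:
send_rows([
  {"dx":0,"dy":0,"dz":-15,"turn":0,"grip":0},
  {"dx":0,"dy":0,"dz":-25,"turn":0,"grip":0},
  {"dx":0,"dy":0,"dz":-25,"turn":0,"grip":0},
  {"dx":0,"dy":0,"dz":-15,"turn":0,"grip":0},
  {"dx":-15,"dy":-5,"dz":0,"turn":0,"grip":0},
  {"dx":-35,"dy":-10,"dz":0,"turn":0,"grip":0},
  {"dx":-40,"dy":-12,"dz":0,"turn":0,"grip":0},
  {"dx":-40,"dy":-12,"dz":0,"turn":0,"grip":0},
  {"dx":-40,"dy":-12,"dz":0,"turn":0,"grip":0},
  {"dx":-40,"dy":-12,"dz":0,"turn":0,"grip":0},
  {"dx":-40,"dy":-12,"dz":0,"turn":0,"grip":0},
  {"dx":-40,"dy":-10,"dz":0,"turn":0,"grip":0},
  {"dx":-40,"dy":-10,"dz":0,"turn":0,"grip":0},
  {"dx":-30,"dy":-5,"dz":0,"turn":0,"grip":0},
  {"dx":-15,"dy":0,"dz":0,"turn":0,"grip":0},
  {"dx":0,"dy":0,"dz":0,"turn":0,"grip":0},
  {"dx":0,"dy":0,"dz":0,"turn":0,"grip":0},
  {"dx":0,"dy":0,"dz":0,"turn":0,"grip":0},
])

```text
clock: 24.85
tool_pos: [0.4687, -0.2126, 0.2947]
eef_rot: [0.732, 0.682, 0.001, -0.0]
contact_force: [0.8, 0.2, -0.5]
opening: 0.007
```

```bash
python3 -c "
from h import *
rel((-.1,-.185),.077)
print(get_state()['tool_pos'])
p=snapshot('scene')
C=cloud(p);ok=p['depth']>0
for nm,c,r,z0,z1 in(('lift',(.596,.15),.025,.19,.235),('probe',(.59,.07),.03,.21,.26)):
    m=ok&(np.hypot(C[...,0]-c[0],C[...,1]-c[1])<r)&(C[...,2]>z0)&(C[...,2]<z1)
    if m.any():print(nm,m.sum(),C[m].mean(0).round(4),np.percentile(C[m],[50,80,90,97],axis=0)[:,2].round(4))
cv2.imwrite('pics/s8.png',cv2.resize(p['img'][100:300,150:380],None,fx=3,fy=3)[:,:,::-1])"
```

```text
clock 24.85 tool [ 0.4687 -0.2126  0.2947] q [ 0.709  0.517 -0.584  1.809  0.348  0.92  -0.099] F [ 0.8  0.2 -0.5] open 0.007 tilt -1.0
delta dx,dy,dz mm [ -3.    0.  217.7] jaw az local 0.0031
[ 0.46873511 -0.21262961  0.29474501]
lift 122 [0.5983 0.1457 0.2108] [0.2135 0.2164 0.2175 0.2182]
probe 40 [0.5918 0.0669 0.2233] [0.2235 0.2305 0.234  0.235 ]
```

View pics/s8.png

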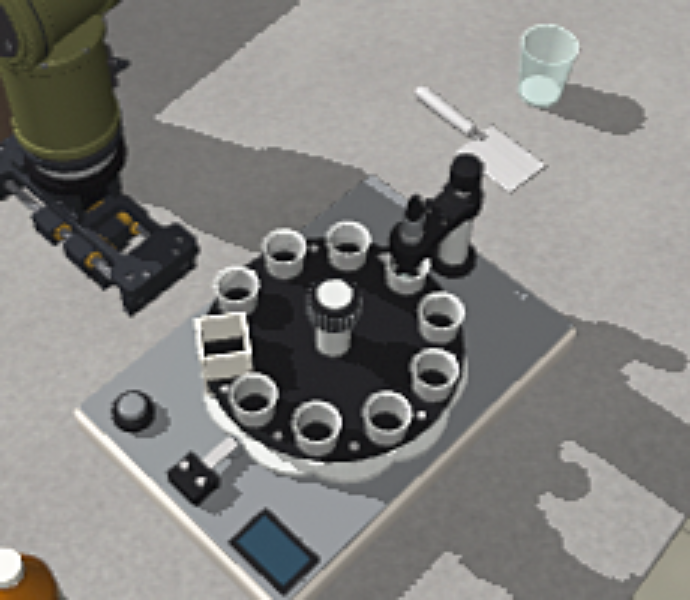

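The head is now about 2.5 mm lower than before the push, and nothing else has moved. Press the button, measuring contact first.

Request:
send_rows([
  {"dx":-3,"dy":0,"dz":20,"turn":0,"grip":0},
  {"dx":0,"dy":0,"dz":30,"turn":0,"grip":0},
  {"dx":0,"dy":0,"dz":30,"turn":0,"grip":0},
  {"dx":0,"dy":0,"dz":30,"turn":0,"grip":0},
  {"dx":0,"dy":0,"dz":30,"turn":0,"grip":0},
  {"dx":0,"dy":0,"dz":30,"turn":0,"grip":0},
  {"dx":0,"dy":0,"dz":25,"turn":0,"grip":0},
  {"dx":0,"dy":0,"dz":15,"turn":0,"grip":0},
  {"dx":0,"dy":0,"dz":5,"turn":0,"grip":0},
  {"dx":0,"dy":0,"dz":0,"turn":0,"grip":0},
  {"dx":0,"dy":0,"dz":0,"turn":0,"grip":0},
])

```text
clock: 26.0
tool_pos: [0.4687, -0.2174, 0.0805]
eef_rot: [0.732, 0.681, 0.0, 0.001]
contact_force: [-0.5, -0.3, -0.1]
opening: 0.002
```

Request:
send_rows([
  {"dx":0,"dy":0,"dz":3,"turn":0,"grip":0},
  {"dx":0,"dy":0,"dz":3,"turn":0,"grip":0},
  {"dx":0,"dy":0,"dz":2,"turn":0,"grip":0},
  {"dx":0,"dy":0,"dz":0,"turn":0,"grip":0},
  {"dx":0,"dy":0,"dz":0,"turn":0,"grip":0},
])

```text
clock: 26.5
tool_pos: [0.4688, -0.218, 0.0721]
eef_rot: [0.733, 0.68, 0.001, 0.001]
contact_force: [1.5, -0.1, 4.8]
opening: 0.004
```

Request:
send_rows([
  {"dx":0,"dy":0,"dz":1,"turn":0,"grip":0},
  {"dx":0,"dy":0,"dz":1,"turn":0,"grip":0},
  {"dx":0,"dy":0,"dz":0,"turn":0,"grip":0},
  {"dx":0,"dy":0,"dz":0,"turn":0,"grip":0},
])

```text
clock: 26.9
tool_pos: [0.4688, -0.2181, 0.0712]
eef_rot: [0.733, 0.681, 0.0, 0.001]
contact_force: [-0.8, 0.2, 17.5]
opening: 0.008
```

Request:
send_rows([
  {"dx":0,"dy":0,"dz":-10,"turn":0,"grip":0},
  {"dx":0,"dy":0,"dz":-20,"turn":0,"grip":0},
  {"dx":0,"dy":0,"dz":-30,"turn":0,"grip":0},
  {"dx":0,"dy":0,"dz":-40,"turn":0,"grip":0},
  {"dx":0,"dy":0,"dz":-40,"turn":0,"grip":0},
  {"dx":-20,"dy":-20,"dz":-30,"turn":0,"grip":0},
  {"dx":-30,"dy":0,"dz":0,"turn":0,"grip":0},
  {"dx":-30,"dy":0,"dz":0,"turn":0,"grip":0},
  {"dx":0,"dy":0,"dz":0,"turn":0,"grip":0},
  {"dx":0,"dy":0,"dz":0,"turn":0,"grip":0},
  {"dx":0,"dy":0,"dz":0,"turn":0,"grip":0},
])

```text
clock: 28.0
tool_pos: [0.4417, -0.2947, 0.2393]
eef_rot: [0.732, 0.681, 0.0, -0.001]
contact_force: [0.0, -0.0, -0.2]
opening: 0.009
```

```bash
python3 -c "
from h import *
rel((-.1,-.185),.077)
p=snapshot('scene')
C=cloud(p);ok=p['depth']>0
for nm,c,r,z0,z1 in(('lift',(.596,.15),.025,.19,.235),('probe',(.59,.07),.03,.21,.26),('button',(.468,-.215),.013,.06,.09)):
    m=ok&(np.hypot(C[...,0]-c[0],C[...,1]-c[1])<r)&(C[...,2]>z0)&(C[...,2]<z1)
    if m.any():print(nm,m.sum(),C[m].mean(0).round(4),np.percentile(C[m],[50,80,90,97],axis=0)[:,2].round(4))
for t in('reagent','beaker','spatula'):
    for r in regions_of(p,t)[:1]: print(t,r['score'],r['extent'])
save(p,'s9.png')"
```

```text
clock 28.0 tool [ 0.4417 -0.2947  0.2393] q [ 0.846  0.61  -0.561  1.835  0.428  0.821 -0.004] F [ 0.  -0.  -0.2] open 0.009 tilt -1.0
delta dx,dy,dz mm [ 80.9  21.4 162.4] jaw az local 0.0012
lift 123 [0.5983 0.1457 0.2107] [0.2136 0.2166 0.2173 0.218 ]
probe 39 [0.5916 0.0673 0.223 ] [0.2241 0.2318 0.2327 0.2343]
button 61 [ 0.4695 -0.2154  0.0761] [0.0768 0.0788 0.08   0.081 ]
reagent 0.79 [145.4, 282.1, 173.0, 320.0]
beaker 0.76 [322.7, 108.2, 343.4, 135.0]
spatula 0.97 [291.2, 128.7, 330.5, 164.8]
```

View pics/s9.png

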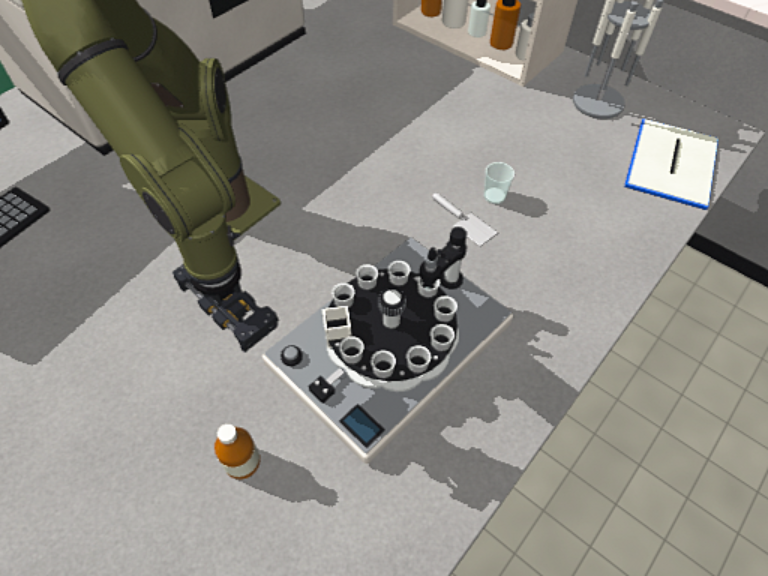

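The button bottomed out at 17.5 N and sprang back to about 77 mm. The probe is down, the rinse pot is at (337,322), and the bottle, beaker and spatula are where they started. The arm is clear, so I'll hand in.

```bash
python3 -c "
from h import *
print(finish_job())"
```

```text
the job is handed in; nothing more can be done
None
```

I ran the next sample and handed the job in at about 28 s of robot time, well inside the 72 s. `finish_job()` reports no verdict, so what follows is from my own checks.

- **Lift:** I raised the probe head about 74 mm, close to its stop. It stayed up after I let go (probe top at about 0.31 m).
- **Carousel:** I turned it two clicks counter-clockwise, which brought the fourth cup clockwise from the rinse pot under the probe. The rinse pot showed at its predicted target position in the image, and counting the cups agreed.
- **Lower:** The first lowering left the head about 2–3 mm high, because the fingers were still closing as it went down. I pressed the knob's top with the fingers shut until it met 11.5 N at 0.2165 m, against a nominal 0.216 m when fully down.
- **Start button:** I pressed it to the bottom (17.5 N at 0.071 m), and it came back up to about 77 mm.

In the last picture the head is still down and the carousel is still in its click. The bottle, beaker and spatula are where they started, and the arm touches nothing (wrist force near zero). No final check failed or disagreed.

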